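# Hand a sample jar in through the one-way gate

### The job

Hand in the small green sample jar with the blue lid: set it down upright on the open white apron in front of the orange one-way gate, then push it along the lane through the sprung gate (not over it), far enough into the green-marked bay that the gate springs fully shut behind it. Keep the jar upright and leave the amber jar with the black lid where it stands.

Things in the scene. Friction and masses are not known exactly. Their poses are not given: they have to be found in the camera images.
- green_jar: The small green sample jar with a ribbed blue lid, to be handed in: 47 mm body diameter (lid 48 mm), 58 mm tall, lid from 46 mm up, about 0.17 kg, loose, standing on the worktop. Origin at the centre of its underside, z up.
- amber_jar: The larger amber sample jar with a black lid, a bystander: 52 mm body diameter (lid 54 mm), 65 mm tall, loose, standing on the worktop. Origin at the centre of its underside, z up.
- lane: Fixed hand-in lane, origin on the worktop at mid gate line, +x the passing direction, z up (mm): white floor 6 thick, x -130..160, y +-50, bare apron x < -60; aluminium guides 36 high funnel from y +-48 at x -58 to walls with faces y +-33 from x -28 to the end stop, face x 150; 56 high hinge post at y 44 and closing stop at y -43 by the gate; green bay x 45..145. Open above.
- gate (a joint): Orange gate leaf, 61 mm wide, 11 to 50 mm above the worktop, hinged upright at lane x 0, y +34 mm. 0 rad = shut across the lane; positive = open toward lane +x, at most 1.5; it cannot swing toward -x. A weak spring (0.3 N at mid leaf, 1.5 N when open) shuts it once its swing is clear: jar centre beyond lane x +80 mm (+126 against the end stop).
Not all that is in view belongs to the job. Several things look just like the green_jar: the one meant starts farthest to the robot's right.

How it is judged:
On the way, in this order (a step that is already met when the one before it is completed fails the run):
1. the green jar stands upright on the lane's floor in front of the shut gate (x of green_jar in the frame of lane between -0.13 and -0.02 m and y of green_jar in the frame of lane between -0.045 and 0.045 m and z of green_jar in the frame of lane below 0.012 m and angle between green_jar's own z axis and vertical below 0.15 rad and value of joint gate below 0.1 rad), for 0.2 s.
2. the green jar passes the gate line on the lane's floor with the gate swung open before it (x of green_jar in the frame of lane between -0.015 and 0.09 m and y of green_jar in the frame of lane between -0.04 and 0.04 m and z of green_jar in the frame of lane below 0.018 m and value of joint gate above 0.4 rad), for 0.05 s.
At the end, for the whole second after the job is handed in: The green jar stands at rest and upright (within 8 degrees) on the lane's floor in the bay behind the gate (its centre 70 to 140 mm past the gate line), and the gate is shut (within 0.1 rad) (x of green_jar in the frame of lane between 0.07 and 0.14 m and y of green_jar in the frame of lane between -0.02 and 0.02 m and z of green_jar in the frame of lane below 0.012 m and angle between green_jar's own z axis and vertical below 0.15 rad and linear speed of green_jar below 0.02 m/s and value of joint gate below 0.1 rad); the robot touches nothing.
It fails at once if the green jar is tipped over (more than 35 degrees) (angle between green_jar's own z axis and vertical above 0.6 rad).
It fails at once if the amber jar is moved more than 20 mm (distance of amber_jar from where it was at the start of the episode above 0.02 m).
It also fails if it takes over 48 s, if anything falls off the work surface, if the arm or the gripper's body presses on something with over 40 N, if the wrist force passes 120 N, or if a joint passes its speed limit or range.

### The arm

A 6-joint arm with a two-finger parallel gripper is mounted at the origin on a cart in front of the work surface, level with it; the furniture and walls round the work are solid. World frame = base frame: x ahead of the robot, y to its left, z up, the work surface at z = 0. Lengths are in m, angles in rad, forces in N, time in s.
With the tool pointing down it reaches from about 0.25 to 0.725 m from the base axis. Payload 4 kg.
Tool frame: the origin (TCP) lies midway between the tips of the shut fingers; the grasp point (between the pads) lies 19 mm behind it; z points along the fingers, y is the line along which they close (so a half turn about z gives the same grasp; the last joint's range is limited). The gripper opens to 85 mm and grips with 20 to 120 N. Pads are 22 mm wide; open, the fingers measure 114 mm over their backs; the gripper's body (76 mm by 85 mm) begins 54 mm behind the grasp point. The pads swing forward as they close: fully open they stand 13 mm farther back than shut.
Start: joints at [-1.187, 0.241, 0.005, 1.335, 0, 1.571], TCP at [0.187, -0.464, 0.231] pointing down, gripper open.
Joint ranges: [-2.72, 2.72], [-1.05, 1.87], [-1.09, 1.28], [-1.99, 2.15], [-1.42, 1.44], [-3.14, 3.14]. Speed limits (rad/s): [2.79, 2.79, 3.14, 3.14, 3.14, 3.14].

### API

Orientations are given as a unit quaternion [x, y, z, w].
In Python, from workcell import status, camera, get_calibration, ticket gives the robot as it stands.
- The arm moves only by the shell command python3 -m creep 'ROWS' [OPENING]. ROWS is JSON, a list of rows, each a list of 6 numbers: the shift along the world's x, y, z in cm, then the turn, a rotation vector about the world's x, y, z in degrees. A call has 1 to 8 rows; each row shifts and turns the commanded pose from where the row before left it; what a row does not reach is not made up. A row lasts 1/10 s, in which the tool goes at most 50 mm and 8.59 degrees, less where a joint would pass 70% of its speed; a pose out of reach is approached as far as the arm can. A call is refused whole if a number of a shift passes 5 or a number of a turn 8.59, either way. A call with a gripper value outside its range is refused whole. OPENING is the opening, from -1 (shut) to 1 (fully open), so that 0 is half open, set as the call begins (- or left out, the last holds). The fingers move at their own pace and stop on an object; the grip force is fixed at half the most. Time passes only in rows, so rows that do not move let the fingers close. It gives the time, the measured TCP pose, the force, the opening and the grip force at its end, in the units of the state.
- status.get_obs(): the state, without advancing time (a new reading comes with each control period).
- camera(name): name is "side" or "top"; returns the picture (480x640x3 uint8, red, green, blue); there is no depth.
- get_calibration(name): a dict with "fx", "fy", "cx", "cy" (pixels), "rvec" (rotation vector, rad) and "tvec" (3), from world to camera coordinates, as OpenCV has them. Camera axes: x right, y down, z forward; pixel columns grow to the right and rows downward; lengths in m; the calibration is good to about 2 mm. A picture is of the moment at which its call begins. get_calibration takes no time and is no camera call.
- ticket.job_done(): hands the job in; it is judged then, once.
The state is a dict: "clock": time; "joint_pos": joint angles; "joint_vel": joint speeds; "tau": joint torques, N m; "eef_pos": TCP position; "tool_rot": TCP orientation; "ft_force": force on the tool from outside, world axes, zero at the start; "ft_torque": the same for the moment, N m; "grip_width": finger opening in m; "grasp_force": force on a finger pad.
Only numpy, scipy, OpenCV 4.12 (cv2) and the standard library are available. Lean on these libraries where they do the work, as an engineer would, in place of code of your own. Each camera call takes 0.05 s, during which the arm holds its last target. There are 200 camera calls.

## Working session

There is one attempt and no reset: what is moved stays moved. The work goes in short steps, Python scripts to look and compute and a shell command to move; the robot and the scene stay as the last step left them, time stands still between calls to the robot, and variables do not carry over. Pictures are saved under pics/ and viewed, at most 10 in all, crops included, and the job is handed in when it is done.

```bash
mkdir -p pics; ls; python3 - <<'E'
from workcell import status,camera,get_calibration
import cv2
for n in("top","side"):
    cv2.imwrite(f"pics/{n}0.png",camera(n)[:,:,::-1]); print(n,get_calibration(n))
o=status.get_obs();print(o["clock"],o["eef_pos"],o["tool_rot"],o["grip_width"])
E
```

```text
pics
top {'fx': 517.5489245434553, 'fy': 517.5489245434553, 'cx': 318.94735115139974, 'cy': 238.81072833110514, 'rvec': array([ 2.16464128, -2.18237606,  0.11785417]), 'tvec': array([-0.18665423,  0.48061713,  0.94836775])}
side {'fx': 505.1559350761957, 'fy': 505.1559350761957, 'cx': 313.2095020990904, 'cy': 235.32288683172771, 'rvec': array([-0.00859286, -2.87434157,  1.24828017]), 'tvec': array([0.50133803, 0.13715871, 0.76214658])}
0.1 [ 0.18702651 -0.46308815  0.23048379] [ 9.81639836e-01  1.90741446e-01 -1.87590835e-04 -9.47817865e-04] 0.08521593262412523
```

View pics/top0.png

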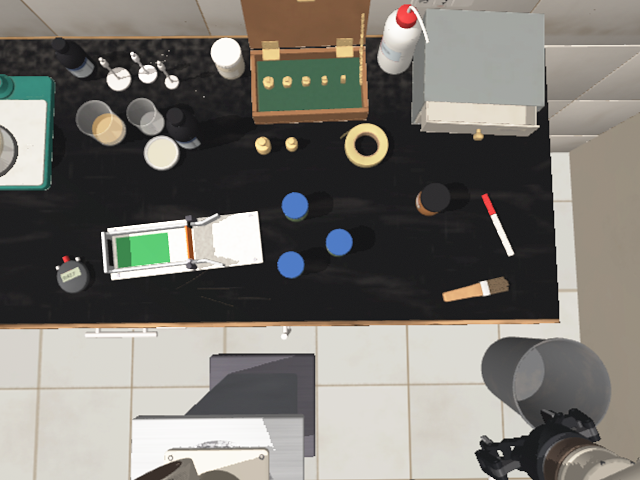

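View pics/side0.png

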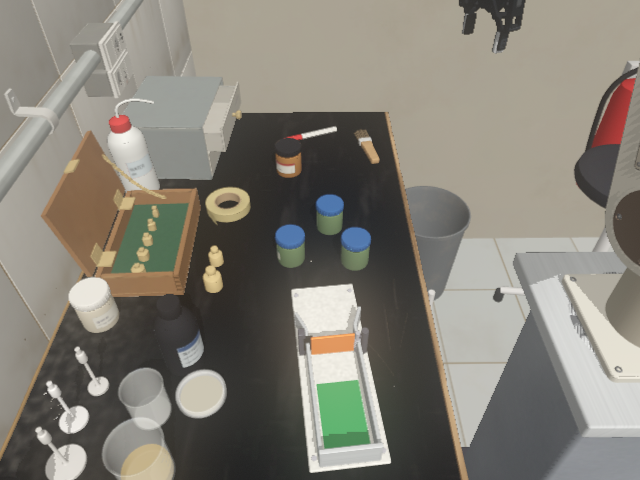

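The top view shows three blue lids at (295,207), (339,242) and (290,264). The target is the rightmost one, (339,242). The lane runs to the left from its apron (x≈262) past the gate (≈190,243) to the green bay (≈142,249). The amber jar is at (433,200). The side view agrees.

```bash
cat > h.py <<'E'
import numpy as np,cv2
from workcell import camera,get_calibration,status
def ray(n,uv,z):
    c=get_calibration(n);R,_=cv2.Rodrigues(c["rvec"]);C=-R.T@c["tvec"]
    d=R.T@np.array([(uv[0]-c["cx"])/c["fx"],(uv[1]-c["cy"])/c["fy"],1])
    return C+d*(z-C[2])/d[2]
def blobs(img,lo,hi,amin=60):
    m=cv2.inRange(cv2.cvtColor(img,cv2.COLOR_RGB2HSV),lo,hi)
    cs,_=cv2.findContours(m,cv2.RETR_EXTERNAL,cv2.CHAIN_APPROX_NONE)
    return [c for c in cs if cv2.contourArea(c)>amin]
BLUE=((105,120,60),(125,255,255));GREEN=((55,120,80),(75,255,255));ORANGE=((8,180,120),(18,255,255))
E
python3 - <<'E'
from h import *
for n in("top","side"):
    im=cv2.imread(f"pics/{n}0.png")[:,:,::-1].copy()
    for c in blobs(im,*BLUE,200):
        (u,v),(w,h),a=cv2.minAreaRect(c); print(n,"blue",u,v,w,h,ray(n,(u,v),.058 if n=="top" else .052).round(3))
    for c in blobs(im,*GREEN,500):
        r=cv2.minAreaRect(c); b=np.array([ray(n,p,.006)[:2] for p in cv2.boxPoints(r)]); print(n,"green",r[0],b.round(3).tolist(),b.mean(0).round(4))
    for c in blobs(im,*ORANGE,40):
        r=cv2.minAreaRect(c); print(n,"orange",r,[ray(n,p,.05).round(3).tolist() for p in cv2.boxPoints(r)])
    if n=="top":
        m=cv2.inRange(im[:,205:275],(150,150,150),(255,255,255)); cs,_=cv2.findContours(m[195:290],0,1)
        c=max(cs,key=cv2.contourArea); b=cv2.boxPoints(cv2.minAreaRect(c))+[205,195]
        print("apron",b.tolist(),[ray(n,p,.006)[:2].round(3).tolist() for p in b])
E
```

```text
top blue 290.25 264.25 26.16295051574707 26.870054244995117 [ 0.43  -0.138  0.058]
top blue 338.5 241.0 26.0 27.0 [ 0.471 -0.226  0.058]
top blue 294.4000244140625 204.7000274658203 26.385601043701172 25.93838882446289 [ 0.539 -0.146  0.058]
top green (142.47808837890625, 249.81021118164062) [[0.484, 0.199], [0.495, 0.101], [0.441, 0.094], [0.43, 0.191]] [0.4626 0.1462]
top orange ((189.2524871826172, 242.02476501464844), (32.537715911865234, 4.676674842834473), 84.2894058227539) [[0.502, 0.054, 0.05], [0.503, 0.046, 0.05], [0.443, 0.039, 0.05], [0.442, 0.047, 0.05]]
apron [[198.99946975708008, 217.395414352417], [257.14354705810547, 210.63447380065918], [263.15742111206055, 262.3537826538086], [205.01334381103516, 269.1147232055664]] [[0.524, 0.039], [0.536, -0.072], [0.437, -0.084], [0.425, 0.027]]
side blue 355.5 238.5 23.0 29.0 [ 0.431 -0.143  0.052]
side blue 289.5 236.0 22.0 29.0 [ 0.54  -0.15   0.052]
side blue 329.5 204.5 21.0 27.0 [ 0.471 -0.231  0.052]
```

```bash
python3 -m creep '[[3,2.5,0,0,0,8],[3,2.5,0,0,0,8],[3,2.5,0,0,0,8],[3,2.5,0,0,0,8],[3,2.5,0,0,0,8],[3,2.5,0,0,0,8],[3,2.5,0,0,0,8],[3,2.5,-1,0,0,8]]' 1 && python3 -m creep '[[2,2,-2,0,0,5],[2,1.5,-2,0,0,5],[0,0,0,0,0,0],[0,0,0,0,0,0]]' && cat > st.py <<'E'
from h import *
from scipy.spatial.transform import Rotation as Ro
o=status.get_obs();M=Ro.from_quat(o["tool_rot"]).as_matrix()
print(o["clock"],"p",(np.array(o["eef_pos"])*100).round(2),"ty",M[:,1].round(3),"tz",M[:,2].round(3),"yaw",np.degrees(np.arctan2(M[1,1],M[0,1])).round(1),"w",round(o["grip_width"],4),"f",np.round(o["ft_force"],1),round(float(np.max(o["grasp_force"])),1))
E
python3 st.py
```

```text
clock: 0.9
eef_pos: [0.4288, -0.2628, 0.2221]
tool_rot: [0.729, 0.684, 0.0, 0.001]
ft_force: [0.8, -0.7, 0.5]
grip_width: 0.0856
grasp_force: 0.0
clock: 1.3
eef_pos: [0.4667, -0.2281, 0.1805]
tool_rot: [0.669, 0.743, -0.001, -0.001]
ft_force: [0.5, 0.4, -0.0]
grip_width: 0.0855
grasp_force: 0.0
1.3 p [ 46.67 -22.81  18.05] ty [ 0.995  0.105 -0.002] tz [-0.002  0.001 -1.   ] yaw 6.0 w 0.0855 f [ 0.5  0.4 -0. ] 0.0
```

```bash
python3 -m creep '[[0.4,0,-3,0,0,0],[0,0,-3,0,0,0],[0,0,-3,0,0,0],[0,0,-3,0,0,0],[0,0,-2,0,0,0],[0,0,-1.5,0,0,0],[0,0,-1.35,0,0,0],[0,0,0,0,0,0]]' && python3 st.py && python3 -m creep '[[0,0,0,0,0,0],[0,0,0,0,0,0],[0,0,0,0,0,0],[0,0,0,0,0,0],[0,0,0,0,0,0],[0,0,0,0,0,0],[0,0,0,0,0,0],[0,0,0,0,0,0]]' -1 && python3 st.py
```

```text
clock: 2.1
eef_pos: [0.4696, -0.2293, 0.012]
tool_rot: [0.67, 0.742, -0.001, -0.001]
ft_force: [-0.7, -0.1, 0.3]
grip_width: 0.0854
grasp_force: 0.0
2.1 p [ 46.96 -22.93   1.2 ] ty [ 0.995  0.102 -0.002] tz [-0.002  0.001 -1.   ] yaw 5.8 w 0.0854 f [-0.7 -0.1  0.3] 0.0
clock: 2.9
eef_pos: [0.4721, -0.2294, 0.0143]
tool_rot: [0.669, 0.743, -0.0, 0.001]
ft_force: [-1.3, -0.3, 6.6]
grip_width: 0.0462
grasp_force: 60.4
2.9 p [ 47.21 -22.94   1.43] ty [0.995 0.104 0.002] tz [ 0.002 -0.002 -1.   ] yaw 6.0 w 0.0462 f [-1.3 -0.3  6.6] 60.4
```

```bash
python3 -m creep '[[0,0,1,0,0,0],[0,0,2,0,0,0],[0,0,3,0,0,0],[0,0,3,0,0,0],[0,0,3,0,0,0],[0,0,0,0,0,0],[0,0,0,0,0,0]]' && python3 st.py; python3 - <<'E'
from h import *
im=camera("side");cv2.imwrite("pics/s1.png",cv2.resize(im[60:320,180:460],None,fx=2,fy=2)[:,:,::-1])
E
```

```text
clock: 3.6
eef_pos: [0.4714, -0.2286, 0.1332]
tool_rot: [0.669, 0.743, 0.0, 0.001]
ft_force: [-0.1, 0.1, -2.8]
grip_width: 0.0458
grasp_force: 62.1
3.6 p [ 47.14 -22.86  13.32] ty [0.995 0.104 0.001] tz [ 0.001 -0.    -1.   ] yaw 6.0 w 0.0458 f [-0.1  0.1 -2.8] 62.1
```

View pics/s1.png

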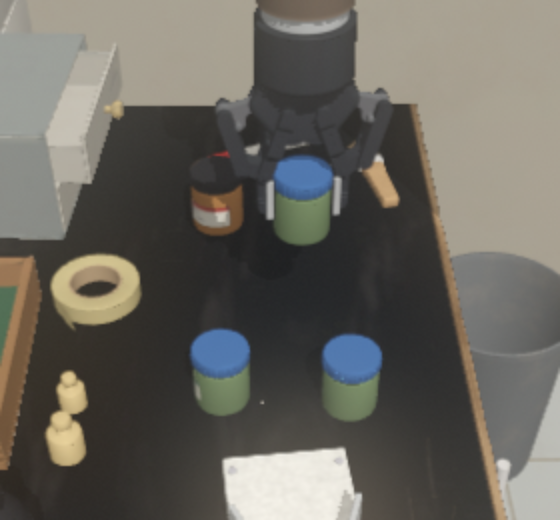

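```bash
python3 -m creep '[[0.1,2,0,0,0,0],[0.2,3,0,0,0,0],[0.2,3.5,0,0,0,0],[0.2,3.5,0,0,0,0],[0.2,3,0,0,0,0],[0.1,2.5,-0.5,0,0,0],[0.1,1.5,-1,0,0,0],[0,0,-2,0,0,0]]' && python3 -m creep '[[0,0,-2.5,0,0,0],[0,0,-2,0,0,0],[0,0,-1.5,0,0,0],[0,0,-1,0,0,0],[0,0,0,0,0,0],[0,0,-0.4,0,0,0],[0,0,-0.3,0,0,0],[0,0,0,0,0,0]]' && python3 st.py; python3 - <<'E'
from h import *
im=camera("side");cv2.imwrite("pics/s2.png",cv2.resize(im[160:480,220:460],None,fx=1.8,fy=1.8)[:,:,::-1])
E
```

```text
clock: 4.45
eef_pos: [0.482, -0.0365, 0.0967]
tool_rot: [0.668, 0.744, 0.0, -0.0]
ft_force: [0.3, -0.4, -2.6]
grip_width: 0.0465
grasp_force: 62.1
clock: 5.25
eef_pos: [0.4824, -0.0387, 0.021]
tool_rot: [0.669, 0.743, 0.0, 0.0]
ft_force: [0.4, 0.0, -1.5]
grip_width: 0.0465
grasp_force: 62.0
5.25 p [48.24 -3.87  2.1 ] ty [0.995 0.104 0.   ] tz [ 0. -0. -1.] yaw 6.0 w 0.0465 f [ 0.4  0.  -1.5] 62.0
```

View pics/s2.png

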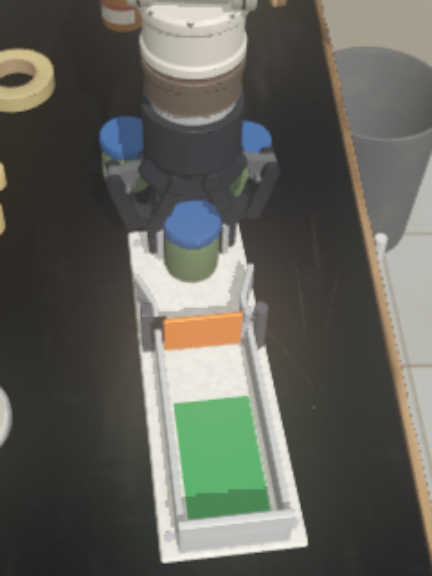

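```bash
python3 -m creep '[[0,0,-0.1,0,0,0],[0,0,0,0,0,0],[0,0,0,0,0,0],[0,0,0,0,0,0],[0,0,0,0,0,0]]' 1 && python3 -m creep '[[0,0,1,0,0,0],[0,0,2,0,0,0],[0,0,3,0,0,0],[0,0,3,0,0,0],[0.2,-1.5,0,0,0,0],[0.2,-2,0,0,0,0],[0.2,-2,0,0,0,0]]' && python3 -m creep '[[0,0,0,0,0,0],[0,0,0,0,0,0],[0,0,0,0,0,0],[0,0,0,0,0,0],[0,0,0,0,0,0]]' -0.53 && python3 st.py; python3 - <<'E'
from h import *
im=camera("side");cv2.imwrite("pics/s3.png",cv2.resize(im[160:480,220:460],None,fx=1.8,fy=1.8)[:,:,::-1])
t=camera("top");O=np.array([.4725,.051]);d=np.array([-.109,.994]);e=np.array([-.994,-.109])
for n,i in(("side",im),("top",t)):
    for c in blobs(i,*BLUE,100):
        (u,v),s,_=cv2.minAreaRect(c);p=ray(n,(u,v),.064 if n=="top" else .058)[:2];print(n,s,p.round(4),"lane",((p-O)@d).round(4),((p-O)@e).round(4))
E
```

```text
clock: 5.8
eef_pos: [0.4824, -0.0386, 0.02]
tool_rot: [0.669, 0.743, 0.0, 0.0]
ft_force: [-0.2, 0.3, -0.0]
grip_width: 0.0855
grasp_force: 0.0
clock: 6.5
eef_pos: [0.4887, -0.0941, 0.1111]
tool_rot: [0.669, 0.743, 0.0, 0.001]
ft_force: [-0.8, 1.1, -0.4]
grip_width: 0.0856
grasp_force: 0.0
clock: 7.0
eef_pos: [0.4882, -0.093, 0.1098]
tool_rot: [0.669, 0.743, -0.0, -0.0]
ft_force: [0.8, 0.4, 0.5]
grip_width: 0.02
grasp_force: 0.0
7.0 p [48.82 -9.3  10.98] ty [ 0.994  0.105 -0.   ] tz [-0.  0. -1.] yaw 6.0 w 0.02 f [0.8 0.4 0.5] 0.0
side (13.39928913116455, 29.2430419921875) [ 0.4826 -0.0531] lane -0.1046 0.0013
side (24.0, 29.0) [ 0.4316 -0.1352] lane -0.1807 0.0609
side (23.0, 29.0) [ 0.5395 -0.1425] lane -0.1996 -0.0455
top (26.16295051574707, 26.870054244995117) [ 0.4296 -0.1383] lane -0.1835 0.0632
top (26.385601043701172, 25.93838882446289) [ 0.5377 -0.1462] lane -0.2031 -0.0433
```

View pics/s3.png

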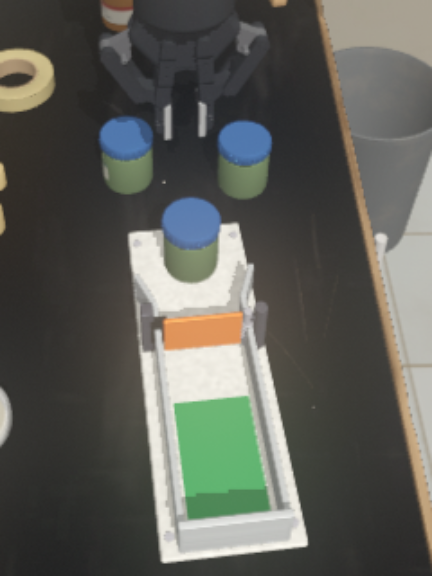

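The jar stands upright on the apron at side-crop pixel (190,240). The gate is shut and the fingers are behind the jar, so I'll push next.

```bash
python3 -m creep '[[0,0,-2.5,0,0,0],[0,0,-2.5,0,0,0],[0,0,-1.6,0,0,0],[0,0,-1,0,0,0],[0,0,0,0,0,0],[-0.11,1,0,0,0,0],[-0.11,1,0,0,0,0],[-0.11,1,0,0,0,0]]' && python3 -m creep '[[-0.09,0.8,0,0,0,0],[-0.09,0.8,0,0,0,0],[-0.09,0.8,0,0,0,0],[-0.09,0.8,0,0,0,0],[-0.09,0.8,0,0,0,0],[0,0,0,0,0,0]]'; python3 st.py; python3 - <<'E'
from h import *
im=camera("side");cv2.imwrite("pics/s4.png",cv2.resize(im[160:480,220:460],None,fx=1.8,fy=1.8)[:,:,::-1])
E
```

```text
clock: 7.9
eef_pos: [0.4856, -0.063, 0.0348]
tool_rot: [0.669, 0.743, 0.0, 0.001]
ft_force: [0.5, -1.3, -0.0]
grip_width: 0.0201
grasp_force: 0.9
clock: 8.5
eef_pos: [0.4799, -0.0223, 0.0336]
tool_rot: [0.669, 0.744, 0.0, -0.001]
ft_force: [0.2, -0.7, 0.0]
grip_width: 0.02
grasp_force: 0.0
8.5 p [47.99 -2.23  3.36] ty [ 0.994  0.106 -0.001] tz [-0.001  0.001 -1.   ] yaw 6.1 w 0.02 f [ 0.2 -0.7  0. ] 0.0
```

View pics/s4.png

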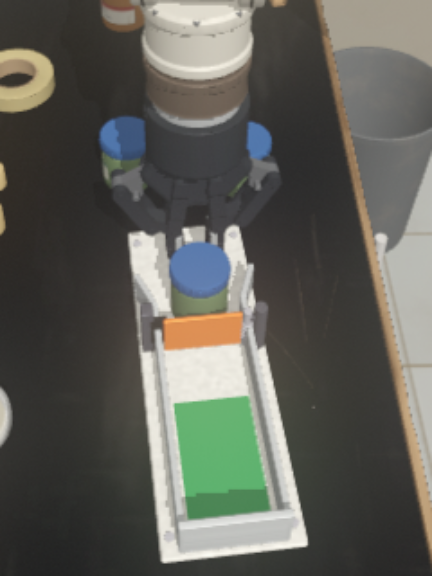

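The jar slides upright and is now just before the gate (lid at (200,268) in the crop).

```bash
python3 -m creep '[[-0.09,0.8,0,0,0,0],[-0.09,0.8,0,0,0,0],[-0.09,0.8,0,0,0,0],[-0.09,0.8,0,0,0,0],[-0.09,0.8,0,0,0,0],[-0.09,0.8,0,0,0,0],[-0.09,0.8,0,0,0,0],[-0.09,0.8,0,0,0,0]]'; python3 st.py; python3 - <<'E'
from h import *
im=camera("side");cv2.imwrite("pics/s5.png",cv2.resize(im[160:480,220:460],None,fx=1.8,fy=1.8)[:,:,::-1])
E
```

```text
clock: 9.35
eef_pos: [0.4735, 0.0413, 0.034]
tool_rot: [0.669, 0.743, 0.0, 0.0]
ft_force: [2.5, -3.6, 1.4]
grip_width: 0.0202
grasp_force: 1.6
9.35 p [47.35  4.13  3.4 ] ty [0.995 0.105 0.001] tz [ 0.001  0.001 -1.   ] yaw 6.0 w 0.0202 f [ 2.5 -3.6  1.4] 1.6
```

View pics/s5.png

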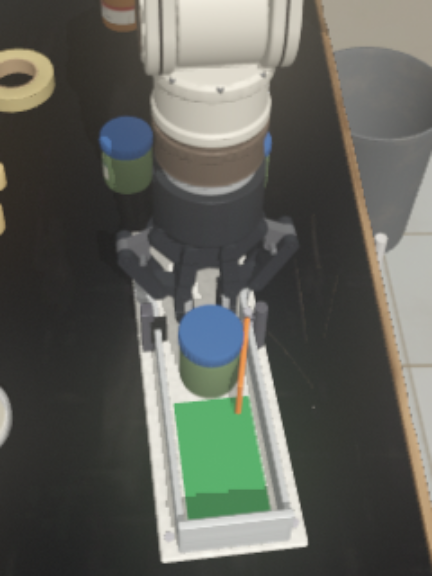

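The gate is open along the wall and the jar is passing it upright.

```bash
python3 -m creep '[[-0.09,0.8,0,0,0,0],[-0.09,0.8,0,0,0,0],[-0.09,0.8,0,0,0,0],[-0.09,0.8,0,0,0,0],[-0.09,0.8,0,0,0,0],[-0.09,0.8,0,0,0,0],[-0.09,0.8,0,0,0,0],[-0.09,0.8,0,0,0,0]]'; python3 -m creep '[[-0.09,0.8,0,0,0,0],[-0.09,0.8,0,0,0,0],[-0.05,0.5,0,0,0,0],[0,0,0,0,0,0],[0,0,0,0,0,0]]'; python3 st.py; python3 - <<'E'
from h import *
im=camera("side");cv2.imwrite("pics/s6.png",cv2.resize(im[160:480,220:460],None,fx=1.8,fy=1.8)[:,:,::-1])
E
```

```text
clock: 10.2
eef_pos: [0.4657, 0.105, 0.0337]
tool_rot: [0.669, 0.743, -0.0, -0.0]
ft_force: [0.5, -1.2, 0.9]
grip_width: 0.0201
grasp_force: 1.2
clock: 10.7
eef_pos: [0.4633, 0.1257, 0.0336]
tool_rot: [0.669, 0.743, -0.0, -0.0]
ft_force: [0.6, -0.7, -0.4]
grip_width: 0.0201
grasp_force: 0.0
10.7 p [46.33 12.57  3.36] ty [ 0.994  0.105 -0.001] tz [-0.001  0.    -1.   ] yaw 6.0 w 0.0201 f [ 0.6 -0.7 -0.4] 0.0
```

View pics/s6.png

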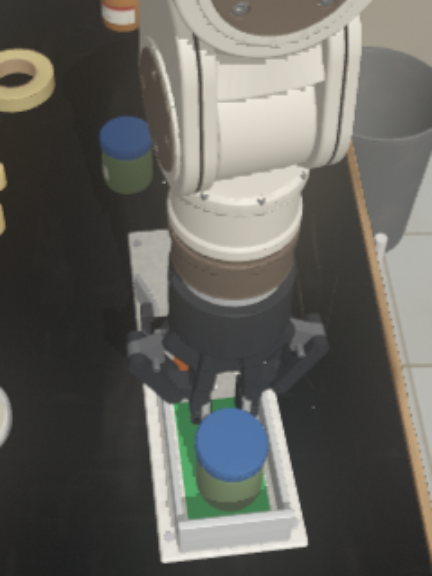

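```bash
python3 -m creep '[[0,-0.1,1,0,0,0],[0,0,2,0,0,0],[0,0,3,0,0,0],[0,0,4,0,0,0],[0,0,4,0,0,0],[0,-3,2,0,0,0],[0,-4,0,0,0,0],[0,-4,0,0,0,0]]'; python3 -m creep '[[0,-4,0,0,0,0],[0,-4,0,0,0,0],[0,-3,0,0,0,0],[0,0,0,0,0,0],[0,0,0,0,0,0],[0,0,0,0,0,0]]'; python3 - <<'E'
from h import *
im=camera("side");cv2.imwrite("pics/s7.png",cv2.resize(im[160:480,220:460],None,fx=1.8,fy=1.8)[:,:,::-1])
t=camera("top");O=np.array([.4725,.051]);d=np.array([-.109,.994]);e=np.array([-.994,-.109])
for n,i in(("side",im),("top",t)):
    for c in blobs(i,*BLUE,100):
        (u,v),s,_=cv2.minAreaRect(c);p=ray(n,(u,v),.064 if n=="top" else .058)[:2];print(n,p.round(4),"lane",((p-O)@d).round(4),((p-O)@e).round(4))
    for c in blobs(i,*ORANGE,40):
        r=cv2.minAreaRect(c);print(n,r)
E
```

```text
clock: 11.55
eef_pos: [0.4643, 0.0134, 0.1959]
tool_rot: [0.669, 0.744, 0.001, 0.001]
ft_force: [0.6, 0.6, -0.1]
grip_width: 0.0202
grasp_force: 0.0
clock: 12.15
eef_pos: [0.4636, -0.095, 0.1941]
tool_rot: [0.669, 0.743, 0.0, -0.0]
ft_force: [0.0, 0.3, -0.0]
grip_width: 0.02
grasp_force: 0.0
side [ 0.4315 -0.1364] lane -0.1818 0.0611
side [ 0.5395 -0.1437] lane -0.2008 -0.0454
top [ 0.4296 -0.1383] lane -0.1835 0.0632
top [ 0.5377 -0.1462] lane -0.2031 -0.0433
```

View pics/s7.png

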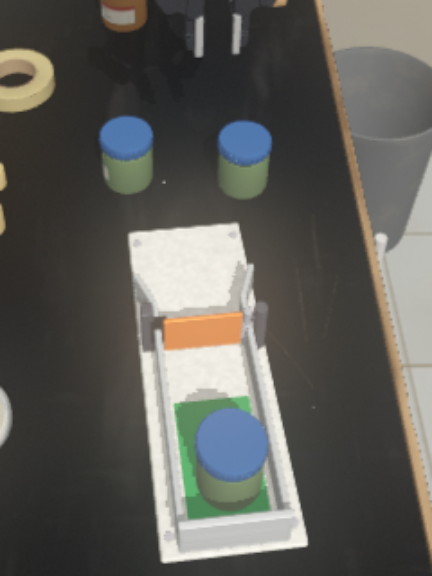

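The jar is upright in the bay with its lid at crop (232,443). The gate is fully shut and the arm is clear. I'll check that the pixel agrees, then hand in.

```bash
python3 - <<'E'
from h import *
from workcell import ticket
p=ray("side",(220+232/1.8,160+441/1.8),.064)[:2];q=p-[.4725,.051]
x,y=q@[-.109,.994],q@[-.994,-.109];print(x,y)
if .075<x<.135 and abs(y)<.02: print(ticket.job_done())
E
```

```text
0.10931438805202333 0.0022193345678473524
the job is handed in; nothing more can be done
None
```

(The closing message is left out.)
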